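# Draw a dropped rim ring out from under the spin tester's guard

### The arm

A 6-joint arm with a two-finger parallel gripper is mounted at the origin on the work surface. World frame = base frame: x ahead of the robot, y to its left, z up, the work surface at z = 0. Lengths are in m, angles in rad, forces in N, time in s.
With the tool pointing down it reaches from about 0.3 to 0.775 m from the base axis. Payload 14.6 kg.
Tool frame: the origin (TCP) lies at the very end of the fingers, on their centre line; the grasp point (between the pads) lies 19 mm behind it; z points along the fingers, y is the line along which they close (so a half turn about z gives the same grasp; the last joint's range is limited). The gripper opens to 94 mm and grips with 3 to 60 N. Pads are 16 mm wide; open, the fingers measure 119 mm over their backs; the gripper's body (75 mm by 177 mm) begins 78 mm behind the grasp point.
Start: joints at [-1.202, 0.3, 1.521, -0, 1.321, -0.067], TCP at [0.232, -0.499, 0.205] pointing down, gripper open.
Joint ranges: [-3.03, 3.03], [-0.79, 2.21], [0.23, 2.52], [-1.04, 4.18], [0, 3.07], [-2.55, 2.55]. Speed limits (rad/s): [2.22, 2.22, 2.57, 3.14, 3.14, 3.14].

### API

Orientations are given as [roll, pitch, yaw] about the fixed x, y, z axes, in that order (R = Rz(yaw) Ry(pitch) Rx(roll)).
In Python, from station import ctrl, cams gives the robot as it stands. The module is installed in compiled form; this text tells all that it offers.
- The arm moves only by the tool arm_command, never from a script. Its argument "plan" is a list that holds one entry, the list of rows, each a list of 7 numbers: the shift along the tool's x, y, z in mm, then the turn, a rotation vector about the tool's x, y, z in rad, then the closure, from -1 (fully open) to 1 (shut). A call has 1 to 12 rows; each row is the pose to reach, as a shift and turn from the pose commanded when the call began, along the tool's axes at that moment; what a row does not reach only later rows make up. A row lasts 1/10 s, in which the tool goes at most 50 mm and 8.59 degrees, less where a joint would pass 70% of its speed; a pose out of reach is approached as far as the arm can. A call with a gripper value outside its range is refused whole. The fingers move at their own pace and stop on an object; "squeeze" is the grip in N (left out, the last holds). Time passes only in rows, so rows that repeat a pose let the fingers close. It gives the time, the measured TCP pose, the force, the opening and the grip force at its end, in the units of the state.
- ctrl.get_obs(): the state, without advancing time (a new reading comes with each control period).
- cams.camera(name): name is "side" or "top"; returns (picture, depth): 480x640x3 uint8, blue, green, red; 480x640 float32, m along the optical axis (not along the pixel's ray), 0 where there is no reading.
- cams.camera_info(name): a dict with "fx", "fy", "cx", "cy" (pixels), "world_to_cam" (4x4, takes a point from world to camera coordinates). Camera axes: x right, y down, z forward; pixel columns grow to the right and rows downward; lengths in m; the calibration is good to about 2 mm. A picture is of the moment at which its call begins. camera_info takes no time and is no camera call.
- ctrl.hand_in(): hands the job in; it is judged then, once.
The state is a dict: "time_s": time; "qpos": joint angles; "joint_vel": joint speeds; "tau": joint torques, N m; "ee_pos": TCP position; "eef_rot": TCP orientation; "force": force on the tool from outside, world axes, zero at the start; "moment": the same for the moment, N m; "grip_width": finger opening in m; "grip_force": force on a finger pad.
Only numpy, scipy, OpenCV 4.12 (cv2) and the standard library are available. Lean on these libraries where they do the work, as an engineer would, in place of code of your own. Each camera call takes 0.05 s, during which the arm holds its last target. There are 200 camera calls.

### The job

A brass rim ring has dropped inside the spin tester's clear guard, where the fingers must not go. Take the hooked pick from its rest, reach in through the slot under the front sheet without forcing the guard, catch the ring and draw it right out onto the open table, letting the hook's point ride only lightly on the laminate. Then put the pick back on its rest and set the ring flat in the blue parts tray, leaving the other things as they stand.

Things in the scene. Friction and masses are not known exactly. Their poses are not given: they have to be found in the camera images.
- guard: Bench spin tester with a fixed box guard of clear 5 mm sheet, 220 wide x 200 deep x 185 high, closed but for a slot under its front sheet; bare table inside, blue motor housing behind. Origin: on the table under the middle of the front sheet's outer face; x points level into the guard, y along the sheet, z up. A spindle with a green half hangs at x over 140 mm, 87 mm above the table.
- slot (a point): Middle of the yellow lower edge of the guard's front sheet, 50 mm above the table. The slot below it is open down to the table, 186 mm wide between the corner posts (y -93 to 93 mm of the guard).
- ring: Brass rim-weight ring lying flat: 52 mm outside, 42 mm inside diameter, 5 mm high, about 31 g. Origin: centre of its underside; z up. It starts inside the guard with its centre 45 to 75 mm behind the front sheet.
- pick: Hooked pick: red handle 110 long x 16 wide x 30 mm deep; a 4 mm steel wire leaves its front end 8 mm below the middle, runs on 105 mm and is bent down square into a hook leg. Origin: middle of the handle; x towards the hook, z up (leg along -z). With a straight wire the leg's axis is at x = 160 mm, its point at z = -36 mm. About 90 g, balance 20 mm ahead of the origin.
- ferrule (a point): Middle of the handle's front end (x = 55 mm), where the wire leaves. The wire has been bent up or down here in use: its point stands up to 12 mm higher or lower than with a straight wire (and up to 3 mm fore or aft), differently every time, and no pose tells how much: feel for the table. The wire is stiff and keeps its bend; pressed hard, the pick twists in the fingers.
- rest: Black rest fixed to the table: foot 104 x 60 x 6 mm, two notched posts 8 mm thick at x = -42 and 42 mm. Notches 26 mm wide, floor 52 mm and ears' tops 66 mm above the table. Origin: on the table under its middle; x along the pick that lies in it, hook end at +x. The handle can be gripped between the posts (76 mm clear).
- rest_seat (a point): The place of the pick's origin when it lies in the rest: 67 mm above the rest's origin.
- tray: Blue open parts tray fixed to the table, outside 130 (its x) x 100 (its y) x 16 mm high, walls and floor 3 mm. Origin: on the table under its middle.
- table: Grey laminate table, top at z = 0. The pick's hard point scores the laminate if it is pressed with more than about 4 N.
- cleaner: Bystander: capped steel bearing cleaner tube standing upright, 36 mm diameter, 62 mm high, origin at the middle of its foot.
- remover: Bystander: stainless bearing remover standing upright with its push button on top, 26 mm diameter, 58 mm high, origin at the middle of its foot.
- yoyo_half: Bystander: purple plastic yo-yo half lying flat, 56 mm diameter, 26 mm high with its axle stub, origin at the middle of its underside.
- tweezers: Bystander: chrome tweezers lying flat, 120 mm long along x, 22 mm wide, 5 mm high, origin at the middle of the underside.
Not all that is in view belongs to the job. What is meant by the rest is not red or turquoise, and is the smaller of those in its own colour.

How it is judged:
On the way:
1. the ring has been drawn wholly out, flat on the open table: its centre at least 35 mm in front of the guard's front sheet (x of ring in the frame of guard below -0.035 m and height (world z) of ring below 0.004 m and angle between ring's own z axis and vertical below 0.1 rad), for 0.2 s.
At the end, for the whole second after the job is handed in: The ring lies flat (within 0.1 rad) and still on the tray's floor inside its walls (centre within 45 mm of the tray's middle); the pick lies still in both notches of its rest, its origin within 25 mm of the seat point, in line with the rest and level (within 0.2 rad) (horizontal distance between ring and tray below 0.045 m and height (world z) of ring below 0.008 m and angle between ring's own z axis and vertical below 0.1 rad and linear speed of each of ring, pick below 0.01 m/s and distance between pick and rest_seat below 0.025 m and angle between the x axis of pick and the x axis of rest, either way round below 0.2 rad and angle between pick's own z axis and vertical below 0.2 rad); the robot touches nothing.
It fails at once if the pick is pressed on the table with more than 4 N (its point scores the laminate) (contact force between pick and table above 4 N).
It fails at once if the pick is forced against the guard with more than 8 N (contact force between pick and guard above 8 N).
It fails at once if the arm or the gripper knocks the guard (more than 3 N) (contact force between any of the arm, the fingers and guard above 3 N).
It fails at once if the fingers touch the ring while any of it is still inside the guard (contact force between the fingers and ring above 0.05 N and x of ring in the frame of guard above -0.026 m).
It fails at once if a bystander is shifted more than 20 mm or tipped (distance of any of cleaner, remover, yoyo_half, tweezers from where it was at the start of the episode above 0.02 m or angle between any of cleaner, remover's own z axis and vertical above 0.3 rad).
It also fails if it takes over 72 s, if anything falls off the work surface, if the arm or the gripper's body presses on something with over 40 N, if the wrist force passes 120 N, or if a joint passes its speed limit or range.

## Working session

There is one attempt and no reset: what is moved stays moved. The work goes in short steps, Python scripts to look and compute and a tool call to move; the robot and the scene stay as the last step left them, time stands still between calls to the robot, and variables do not carry over. Pictures are saved under pics/ and viewed, at most 10 in all, crops included, and the job is handed in when it is done.

Besides the shell and the picture viewer there is one more tool, called after ">>>" by a JSON object that holds its "op" and its "data", one argument or row to a line. arm_command: Moves the arm, as the interface text tells. Its arguments: {"type":"object","properties":{"plan":{"type":"array"},"squeeze":{"type":"number"}},"required":["plan"]}

```bash
mkdir -p pics; cat > h.py <<'E'
import numpy as np, cv2
from station import ctrl, cams
def snap(n):
    im,d=cams.camera(n); return np.array(im),np.array(d),cams.camera_info(n)
def ray(info,u,v):
    W=np.array(info["world_to_cam"]);R=W[:3,:3];t=W[:3,3]
    o=-R.T@t; d=R.T@np.array([(u-info["cx"])/info["fx"],(v-info["cy"])/info["fy"],1.]); return o,d
def onplane(info,u,v,z):
    o,d=ray(info,u,v); return o+d*(z-o[2])/d[2]
def depthpt(info,u,v,dd):
    o,d=ray(info,u,v); return o+d*dd
def proj(info,p):
    W=np.array(info["world_to_cam"]);c=W[:3,:3]@np.array(p)+W[:3,3]
    return np.array([info["fx"]*c[0]/c[2]+info["cx"],info["fy"]*c[1]/c[2]+info["cy"]])
def tri(i1,p1,i2,p2):
    o1,d1=ray(i1,*p1);o2,d2=ray(i2,*p2)
    A=np.stack([d1,-d2],1);s=np.linalg.lstsq(A,o2-o1,rcond=None)[0]
    a=o1+d1*s[0];b=o2+d2*s[1];return (a+b)/2,np.linalg.norm(a-b)
E
python3 - <<'E'
from h import *
for n in("top","side"):
    im,d,i=snap(n);cv2.imwrite(f"pics/{n}0.png",im);np.savez(f"{n}0.npz",im=im,d=d)
    print(n,i["fx"],i["fy"],i["cx"],i["cy"]);print(np.round(i["world_to_cam"],3).tolist()); print("campos",ray(i,320,240))
o=ctrl.get_obs();print(o)
E
```

```text
top 518.0054962153937 518.0054962153937 317.56604392274613 242.4312536853433
[[0.009, -1.0, 0.018, -0.104], [-0.992, -0.011, -0.127, 0.511], [0.127, -0.016, -0.992, 0.987], [0.0, 0.0, 0.0, 1.0]]
campos (array([ 0.38245012, -0.08160486,  1.0457768 ]), array([ 0.13141554, -0.02102539, -0.99112663]))
side 572.8656367968091 572.8656367968091 317.109995036162 243.5633598610887
[[0.957, -0.29, -0.001, -0.527], [-0.168, -0.551, -0.818, 0.085], [0.237, 0.783, -0.576, 1.22], [0.0, 0.0, 0.0, 1.0]]
campos (array([ 0.22913595, -1.06093833,  0.7715633 ]), array([ 0.24272992,  0.78450844, -0.57069504]))
{'time_s': 0.1, 'qpos': array([-1.20159252e+00,  3.00437881e-01,  1.52147264e+00, -8.35764312e-06,
        1.32067447e+00, -6.66175369e-02]), 'joint_vel': array([-0.00218112, -0.00352291, -0.00053162,  0.00129662, -0.00227204,
        0.00013159]), 'tau': array([ 9.98416290e-04, -5.32648587e+01, -3.53286052e+01,  7.09248637e-02,
        2.35428015e-02, -3.99971930e-05]), 'ee_pos': array([ 0.23209586, -0.49839768,  0.20495042]), 'eef_rot': array([-3.14060198e+00, -5.79802049e-05,  4.35823388e-01]), 'force': array([ 0.31844501,  0.04962035, -0.3782047 ]), 'moment': array([ 0.00268702,  0.03412024, -0.02273156]), 'grip_force': 0.0, 'grip_width': 0.09360284443817186}
```

View pics/top0.png

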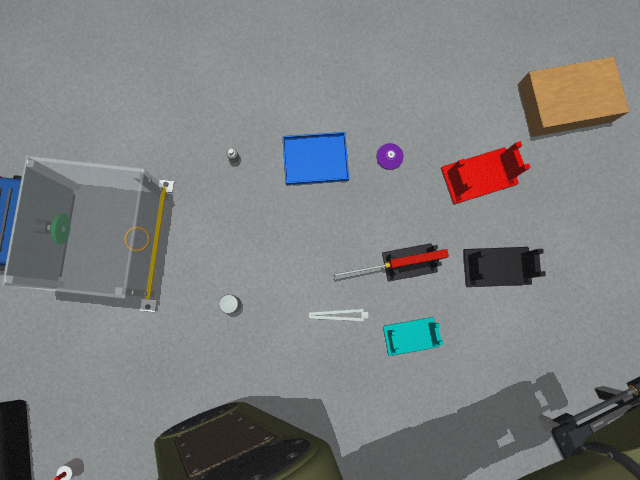

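View pics/side0.png

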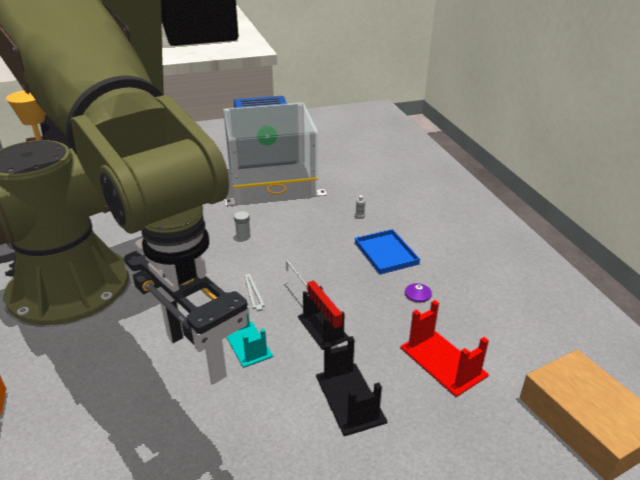

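Top: guard at left with its yellow edge from (163,188) to (149,298), ring at (137,239), pick in a black rest at (412,262) with its hook at (336,277), tray at (316,158). A bigger, empty black rest is at (500,267). Side: yellow edge from (235,185) to (317,179), ring at (277,188), pick handle at (325,306), hook at (288,265).

```bash
cat > m0.py <<'E'
from h import *
I={n:cams.camera_info(n) for n in("top","side")}
D={n:np.load(n+"0.npz") for n in I}
H={n:cv2.cvtColor(D[n]["im"],cv2.COLOR_BGR2HSV) for n in I}
def mask(n,lo,hi,box):
    m=cv2.inRange(H[n],lo,hi);k=np.zeros_like(m);x0,y0,x1,y1=box;k[y0:y1,x0:x1]=m[y0:y1,x0:x1];return k
def pts(m): v,u=np.nonzero(m);return np.stack([u,v],1).astype(np.float32)
def rect(m):
    return cv2.minAreaRect(pts(m))
# yellow edge
Y={}
for n,b in(("top",(140,170,180,310)),("side",(220,170,325,195))):
    p=pts(mask(n,(22,150,90),(32,255,255),b));r=cv2.fitLine(p,cv2.DIST_HUBER,0,.01,.01).ravel()
    s=(p-r[2:])@r[:2];Y[n]=[r[2:]+r[:2]*s.min(),r[2:]+r[:2]*s.max()];print(n,"yellow",len(p),np.round(Y[n],1).tolist())
# top min end? sort: guard end far (+x) : top small row ; side large col
t=sorted(Y["top"],key=lambda q:q[1]); s=sorted(Y["side"],key=lambda q:-q[0])
E=[tri(I["top"],t[k],I["side"],s[k]) for k in(0,1)];print("yellow ends",E)
P=[onplane(I["top"],*q,.05) for q in t];print("on z=.05",P,np.linalg.norm(P[0]-P[1]));
P=[onplane(I["side"],*q,.05) for q in s];print("side z=.05",P)
# ring
for n,b in(("top",(120,220,155,258)),("side",(262,181,292,197))):
    m=mask(n,(8,90,90),(21,255,255),b);p=pts(m)
    e=cv2.fitEllipse(cv2.convexHull(p));print(n,"ring",len(p),e,onplane(I[n],*e[0],.005))
# tray
for n,b in(("top",(270,120,360,195)),("side",(350,225,425,275))):
    m=mask(n,(100,120,60),(125,255,255),b);r=rect(m);bx=cv2.boxPoints(r);print(n,"tray",r[0],r[2]);
    h=cv2.approxPolyDP(cv2.convexHull(pts(m)),6,True).reshape(-1,2);print([np.round(onplane(I[n],*q,.016),3).tolist() for q in h])
# handle red
for n,b in(("top",(375,235,460,280)),("side",(295,275,350,340))):
    m=cv2.inRange(H[n],(0,150,60),(8,255,255))|cv2.inRange(H[n],(172,150,60),(180,255,255));k=np.zeros_like(m);x0,y0,x1,y1=b;k[y0:y1,x0:x1]=m[y0:y1,x0:x1]
    r=rect(k);print(n,"handle",r);d=D[n]["d"]
    h=cv2.approxPolyDP(cv2.convexHull(pts(k)),3,True).reshape(-1,2);print(h.tolist())
    q=pts(k).astype(int);w=np.array([depthpt(I[n],u,v,d[v,u]) for u,v in q]);z=w[:,2];print("z pct",np.percentile(z,[5,25,50,75,95]))
    tp=w[(z>np.percentile(z,90)-.004)];rr=cv2.minAreaRect((tp[:,:2]*1000).astype(np.float32));print("top face mm",rr,tp[:,2].mean())
# rest foot depth
for n in("top",):
    m=cv2.inRange(H[n],(0,0,0),(180,255,70));k=np.zeros_like(m);k[235:285,375:460]=m[235:285,375:460]
    q=pts(k).astype(int);d=D[n]["d"];w=np.array([depthpt(I[n],u,v,d[v,u]) for u,v in q]);z=w[:,2]
    print(np.histogram(z,bins=np.arange(-.01,.09,.005)))
    f=w[(z>.002)&(z<.012)];print("foot",cv2.minAreaRect((f[:,:2]*1000).astype(np.float32)))
    f=w[(z>.055)&(z<.075)];print("ears",cv2.minAreaRect((f[:,:2]*1000).astype(np.float32)),(f*1000).round()[::6].tolist())
E
python3 m0.py
```

```text
top yellow 509 [[147.10000610351562, 298.20001220703125], [163.60000610351562, 186.8000030517578]]
side yellow 206 [[233.89999389648438, 186.3000030517578], [316.0, 178.1999969482422]]
yellow ends [(array([0.612642  , 0.20439885, 0.04992224]), np.float64(0.006369017054269719)), (array([0.39800884, 0.22537579, 0.04930246]), np.float64(0.002293172628032443))]
on z=.05 [array([0.61582845, 0.20391924, 0.05      ]), array([0.39913069, 0.22498528, 0.05      ])] 0.217719310986599
side z=.05 [array([0.60923695, 0.2039205 , 0.05      ]), array([0.39672021, 0.22435629, 0.05      ])]
top ring 159 ((136.8004150390625, 238.4808807373047), (24.48198699951172, 25.553546905517578), 64.22694396972656) [0.51924533 0.2655949  0.005     ]
side ring 102 ((274.6570129394531, 188.1209716796875), (10.920536041259766, 42.471805572509766), 82.28417205810547) [0.51040342 0.26258724 0.005     ]
top tray (315.30963134765625, 157.8350372314453) 85.91438293457031
[[0.645, -0.159, 0.016], [0.633, -0.033, 0.016], [0.734, -0.025, 0.016], [0.744, -0.151, 0.016]]
side tray (387.08831787109375, 250.3529510498047) 75.963
[... 1143 characters left out ...]
5,
        0.07 ,  0.075,  0.08 ,  0.085]))
foot ((477.9261474609375, -284.6248474121094), (59.290626525878906, 103.43234252929688), 11.427406311035156)
ears ((476.4018249511719, -278.52508544921875), (39.727237701416016, 104.72840881347656), 10.927300453186035) [[505.0, -322.0, 68.0], [504.0, -327.0, 65.0], [500.0, -320.0, 62.0], [499.0, -325.0, 56.0], [487.0, -238.0, 68.0], [485.0, -240.0, 64.0], [483.0, -241.0, 69.0], [476.0, -315.0, 73.0], [475.0, -328.0, 56.0], [472.0, -329.0, 69.0], [471.0, -327.0, 63.0], [470.0, -326.0, 57.0], [467.0, -269.0, 63.0], [464.0, -257.0, 66.0], [462.0, -244.0, 73.0], [457.0, -243.0, 56.0], [454.0, -245.0, 71.0], [453.0, -245.0, 67.0], [451.0, -247.0, 68.0]]
```

```bash
python3 - <<'E'
import cv2
a=cv2.imread("pics/top0.png")[225:300,320:480];b=cv2.imread("pics/side0.png")[250:350,270:370]
a=cv2.resize(a,(800,375),interpolation=cv2.INTER_CUBIC)
b=cv2.resize(b,(0,0),fx=2.2,fy=2.2,interpolation=cv2.INTER_CUBIC)
import numpy as np
c=np.zeros((595,800,3),np.uint8);c[:375]=a;c[375:,:220]=b
g=cv2.imread("pics/side0.png")[160:210,215:330];g=cv2.resize(g,(500,217));c[375:375+217,260:760]=g
cv2.imwrite("pics/crop0.png",c)
E
```

```text
(no output)
```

View pics/crop0.png

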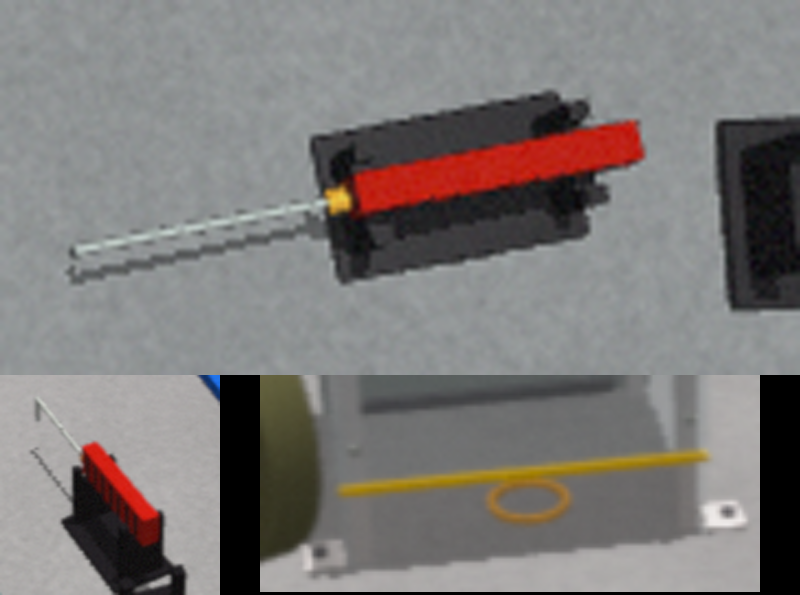

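The crop confirms the pick sits in the smaller black rest, with the handle set back from centre. The leg's top is at about side (287,261) / top (334,275), its point at side (287,270). The ring lies just inside the slot, at side (277,189).

```bash
python3 - <<'E'
from h import *
T=cams.camera_info("top");S=cams.camera_info("side");r=lambda a:np.round(a,4).tolist()
print("ring side",r(onplane(S,276.9,188.8,.005)),"top",r(onplane(T,136.8,238.5,.005)), "tri",tri(T,(136.8,238.5),S,(276.9,188.8)))
print("leg top",tri(T,(334.4,275.4),S,(286.8,261)),"tip side on same xy")
p=tri(T,(334.4,275.4),S,(286.8,261))[0]
for z in(.02,.025,.03,.035,.04,.045,.057): print(z,r(proj(S,[p[0],p[1],z])))
# handle top-face corners top view
c=[onplane(T,*q,.082) for q in((448.5,255.5),(390,267.5),(388,261),(445,249))];print("handle corners",[r(x[:2]) for x in c]);c=np.array(c)
f=(c[1]+c[2])/2;b=(c[0]+c[3])/2;print("front",r(f),"back",r(b),"mid",r((f+b)/2),"len",np.linalg.norm(f-b),"heading",np.degrees(np.arctan2(*(f-b)[[1,0]])))
# handle height: top edge front corner in both views; crop est: side front-top corner 
for a,b_ in(((388,261),(314.5,283)),((445,249),(342,311))): print("tri handle",tri(T,a,S,b_))
for nm,a,z in(("cleaner",(229,304),.06),("remover",(233,155),.058),("yoyo",(390,156),.02),("tw",(338,315),.005),("foot1",(163,187),.05)): print(nm,r(onplane(T,*a,z)))
im=np.load("top0.npz")["im"];d=np.load("top0.npz")["d"];s=np.load("side0.npz")["d"]
print("cleaner z",depthpt(T,229,304,d[304,229]),"tray floor",depthpt(T,316,158,d[158,316]),depthpt(S,387,250,s[250,387]))
E
```

```text
ring side [0.5153, 0.2572, 0.005] top [0.5192, 0.2656, 0.005] tri (array([ 0.5188364 ,  0.26783622, -0.00119453]), np.float64(0.0023871148256578937))
leg top (array([ 0.44528067, -0.13064379,  0.05625333]), np.float64(0.0008790490069994143)) tip side on same xy
0.02 [287.5457, 274.6837]
0.025 [287.473, 272.8208]
0.03 [287.3998, 270.949]
0.035 [287.3263, 269.0683]
0.04 [287.2525, 267.1786]
0.045 [287.1783, 265.2798]
0.057 [286.9987, 260.6851]
handle corners [[0.4837, -0.3437], [0.4599, -0.2334], [0.4721, -0.2297], [0.4959, -0.3374]]
front [0.466, -0.2315, 0.082] back [0.4898, -0.3405, 0.082] mid [0.4779, -0.286, 0.082] len 0.11158426045535702 heading 102.3127535502043
tri handle (array([ 0.4739658 , -0.23183654,  0.06908704]), np.float64(0.0014141394601425755))
tri handle (array([ 0.49527789, -0.33728057,  0.08179508]), np.float64(0.001301733970825285))
cleaner [0.3895, 0.0679, 0.06]
remover [0.6794, 0.0694, 0.058]
yoyo [0.6934, -0.2451, 0.02]
tw [0.3702, -0.1408, 0.005]
foot1 [0.6154, 0.2051, 0.05]
cleaner z [0.38948781 0.06739091 0.06361682] tray floor [ 0.69214031 -0.09394844  0.00270351] [ 6.92972396e-01 -8.38034987e-02 -4.14488494e-05]
```

>>> {"op": "arm_command", "data": {
  "plan": [
    [[312, -88, 60, 0, 0, -1.344, -1], [312, -88, 60, 0, 0, -1.344, -1], [312, -88, 60, 0, 0, -1.344, -1], [312, -88, 60, 0, 0, -1.344, -1], [312, -88, 60, 0, 0, -1.344, -1], [312, -88, 60, 0, 0, -1.344, -1], [312, -88, 60, 0, 0, -1.344, -1], [312, -88, 60, 0, 0, -1.344, -1], [312, -88, 60, 0, 0, -1.344, -1], [312, -88, 60, 0, 0, -1.344, -1], [312, -88, 60, 0, 0, -1.344, -1]]
  ],
  "squeeze": 40
}}

```text
time_s: 1.2
ee_pos: [0.4777, -0.2871, 0.1453]
eef_rot: [-3.141, -0.0, 1.775]
force: [-0.3, -0.5, 0.5]
grip_width: 0.0943
grip_force: 0.0
```

```bash
cat >> h.py <<'E'
from scipy.spatial.transform import Rotation as Ro
def go(p,yaw,pitch=0):
    """tool-frame mm shift + rotvec to world TCP p, tool down with given yaw"""
    o=ctrl.get_obs();R=Ro.from_euler("xyz",o["eef_rot"]);G=Ro.from_euler("xyz",[np.pi,pitch,yaw])
    print("t",round(o["time_s"],2),"pos",np.round(o["ee_pos"],4),"rot",np.round(o["eef_rot"],4),"F",np.round(o["force"],2),"M",np.round(o["moment"],3),"w",round(o["grip_width"],4),"g",round(o["grip_force"],1))
    print("  shift",np.round(1000*R.inv().apply(np.array(p)-o["ee_pos"]),1),"rv",np.round((R.inv()*G).as_rotvec(),3))
E
python3 -c "
from h import *
go([.478,-.286,.052],1.78)"
```

```text
t 1.2 pos [ 0.4777 -0.2871  0.1453] rot [-3.1413e+00 -3.0000e-04  1.7752e+00] F [-0.26 -0.47  0.54] M [-0.04  -0.071  0.037] w 0.0943 g 0.0
  shift [ 1.   0.5 93.3] rv [-0.    -0.    -0.005]
```

>>> {"op": "arm_command", "data": {
  "plan": [
    [[16, 0, 50, 0, 0, -0.005, -1], [16, 0, 93, 0, 0, -0.005, -1], [16, 0, 93, 0, 0, -0.005, -1], [16, 0, 93, 0, 0, -0.005, 1], [16, 0, 93, 0, 0, -0.005, 1], [16, 0, 93, 0, 0, -0.005, 1], [16, 0, 93, 0, 0, -0.005, 1], [16, 0, 93, 0, 0, -0.005, 1], [16, 0, 93, 0, 0, -0.005, 1], [16, 0, 93, 0, 0, -0.005, 1]]
  ],
  "squeeze": 40
}}

```text
time_s: 2.2
ee_pos: [0.4746, -0.2715, 0.0526]
eef_rot: [3.142, 0.0, 1.785]
force: [1.3, -0.5, 0.1]
grip_width: 0.0416
grip_force: 0.0
```

```bash
python3 -c "
from h import *
go([.478,-.286,.052],1.78)"
```

```text
t 2.2 pos [ 0.4746 -0.2715  0.0526] rot [3.1416e+00 1.0000e-04 1.7847e+00] F [ 1.28 -0.49  0.08] M [-0.001 -0.106 -0.017] w 0.0416 g 0.0
  shift [-14.9   0.3   0.6] rv [0.    0.    0.005]
```

>>> {"op": "arm_command", "data": {
  "plan": [
    [[0, 0, 0, 0, 0, 0, 1], [0, 0, 0, 0, 0, 0, 1], [0, 0, 0, 0, 0, 0, 1], [0, 0, 0, 0, 0, 0, 1], [0, 0, 0, 0, 0, 0, 1], [0, 0, 0, 0, 0, 0, 1]]
  ],
  "squeeze": 40
}}

```text
time_s: 2.8
ee_pos: [0.4746, -0.2715, 0.0524]
eef_rot: [3.142, 0.0, 1.785]
force: [0.1, -0.1, -0.4]
grip_width: 0.0156
grip_force: 40.0
```

```bash
python3 -c "
from h import *
go([.478,-.286,.052],1.78)"
```

```text
t 2.8 pos [ 0.4746 -0.2715  0.0524] rot [3.1416 0.     1.7848] F [ 0.11 -0.12 -0.35] M [-0.009 -0.112  0.024] w 0.0156 g 40.0
  shift [-14.9   0.3   0.4] rv [0.    0.    0.005]
```

>>> {"op": "arm_command", "data": {
  "plan": [
    [[0, 0, -25, 0, 0, 0, 1], [0, 0, -50, 0, 0, 0, 1], [0, 0, -60, 0, 0, 0, 1], [30, 9, -60, 0, 0, 0.035, 1], [70, 20, -60, 0, 0, 0.08, 1], [110, 32, -60, 0, 0, 0.125, 1], [150, 44, -60, 0, 0, 0.17, 1], [190, 56, -60, 0, 0, 0.215, 1], [230, 67, -60, 0, 0, 0.26, 1], [260, 75, -60, 0, 0, 0.3, 1], [273, 79, -60, 0, 0, 0.312, 1], [273, 79, -60, 0, 0, 0.312, 1]]
  ]
}}

```text
time_s: 4.0
ee_pos: [0.4935, 0.0136, 0.1119]
eef_rot: [-3.141, -0.0, 1.475]
force: [-0.0, -1.0, 0.2]
grip_width: 0.0158
grip_force: 40.0
```

```bash
python3 - <<'E'
from h import *
go([.494,.0117,.049],1.473)
for n in("top","side"):
    im,d,i=snap(n);np.savez(n+"1.npz",im=im,d=d)
    a=proj(i,[.505,.12,.095]);print(n,a);u,v=a.astype(int)
    c=im[max(0,v-60):v+60,max(0,u-80):u+80];cv2.imwrite(f"pics/{n}1.png",cv2.resize(c,None,fx=4,fy=4,interpolation=cv2.INTER_CUBIC)[:295*2]); print(u-80,v-60)
a=cv2.imread("pics/top1.png");b=cv2.imread("pics/side1.png")
c=np.vstack([cv2.resize(a,None,fx=.7,fy=.7)[60:330],cv2.resize(b,None,fx=.7,fy=.7)[20:330]]);print(c.shape);cv2.imwrite("pics/c1.png",c)
E
```

```text
t 4.0 pos [0.4935 0.0136 0.1119] rot [-3.1409e+00 -1.0000e-04  1.4750e+00] F [-0.01 -1.01  0.16] M [-0.072 -0.019 -0.022] w 0.0158 g 40.0
  shift [-1.8  0.7 62.9] rv [-0.001 -0.     0.002]
top [199.74971698 240.50431304]
119 180
side [284.60139137 183.93013775]
204 123
(580, 448, 3)
```

View pics/c1.png

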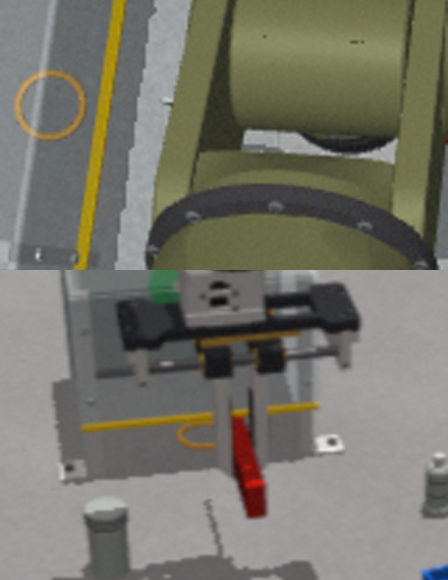

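The top view shows the arm hiding most of the pick, with only the hook's end visible near (178,237). In the side view the fingers hide the leg. I'll feel for the table, using averaged force and moment readings.

>>> {"op": "arm_command", "data": {
  "plan": [
    [[0, 0, 20, 0, 0, 0, 1], [0, 0, 45, 0, 0, 0, 1], [0, 0, 65, 0, 0, 0, 1], [0, 0, 72, 0, 0, 0, 1], [0, 0, 72, 0, 0, 0, 1], [0, 0, 72, 0, 0, 0, 1]]
  ]
}}

```text
time_s: 4.7
ee_pos: [0.4942, 0.0117, 0.0412]
eef_rot: [3.141, -0.0, 1.472]
force: [-0.5, 0.5, -0.4]
grip_width: 0.0157
grip_force: 40.0
```

```bash
cat >> h.py <<'E'
def feel(k=5):
    L=[]
    for _ in range(k):
        cams.camera("top");o=ctrl.get_obs();L.append(np.r_[o["ee_pos"],o["force"],o["moment"]])
    L=np.array(L);print("t",round(o["time_s"],2),"pos",np.round(L[-1,:3],4),"F",L[:,3:6].mean(0).round(2),"M",L[:,6:].mean(0).round(3),"sd",L.std(0)[3:].round(2),"yaw",o["eef_rot"].round(3))
E
python3 -c "
from h import *
feel(6)"
```

```text
t 5.0 pos [0.494  0.0121 0.0409] F [-0.12 -0.15 -0.86] M [-0.033 -0.054  0.016] sd [0.52 0.55 0.61 0.02 0.01 0.03] yaw [ 3.141 -0.     1.473]
```

```bash
python3 - <<'E'
import numpy as np,cv2
g=cv2.cvtColor(np.load("side0.npz")["im"],cv2.COLOR_BGR2GRAY)
print(g[256:284,280:295])
E
```

```text
[[175 174 172 173 174 174 173 172 173 176 176 178 177 176 174]
 [175 176 172 171 174 173 171 174 173 177 180 178 177 175 176]
 [175 174 173 173 175 173 173 177 174 175 176 178 178 177 177]
 [173 175 176 178 178 175 177 179 175 175 175 177 175 177 175]
 [173 175 179 180 178 171 180 191 177 171 173 173 173 174 175]
 [177 177 178 179 175 161 153 185 193 173 173 172 175 174 173]
 [175 177 175 176 174 158 130 148 192 197 178 172 172 173 172]
 [175 171 172 175 174 157 123 112 157 197 197 177 174 173 170]
 [176 175 172 176 174 157 123 112 137 171 191 181 172 172 173]
 [177 176 176 175 174 158 124 115 135 152 177 192 178 176 176]
 [175 175 175 174 171 155 122 119 147 153 154 185 195 178 174]
 [172 171 172 171 171 155 123 118 149 169 160 165 195 198 177]
 [172 173 173 175 173 157 122 119 149 171 172 164 171 192 190]
 [175 175 176 175 174 164 133 117 149 173 178 174 163 170 190]
 [173 174 176 176 174 165 138 126 154 174 176 174 163 153 173]
 [171 173 173 175 176 172 163 159 170 173 173 173 170 156 154]
 [172 171 171 175 176 176 171 171 173 172 175 175 174 171 160]
 [171 173 172 175 175 173 170 170 172 175 174 172 173 174 172]
 [175 174 173 174 173 173 174 174 175 176 173 173 173 174 176]
 [173 172 172 176 177 176 177 175 175 176 174 175 176 176 173]
 [172 173 175 177 178 176 174 172 170 169 170 171 172 173 172]
 [171 174 176 176 177 177 175 173 168 168 168 169 172 170 172]
 [173 173 175 173 173 172 174 174 171 171 170 172 172 172 173]
 [174 173 173 172 171 172 173 172 170 168 169 169 172 171 171]
 [176 173 174 173 175 175 175 173 170 169 171 173 174 174 172]
 [173 173 173 173 174 174 174 172 167 170 171 174 176 175 175]
 [172 174 174 175 178 175 167 166 168 168 170 172 172 173 174]
 [175 176 175 175 172 157 133 147 167 169 168 166 168 169 168]]
```

>>> {"op": "arm_command", "data": {
  "plan": [
    [[0, 0, 3, 0, 0, 0, 1], [0, 0, 6, 0, 0, 0, 1], [0, 0, 6, 0, 0, 0, 1]]
  ]
}}

```text
time_s: 5.3
ee_pos: [0.4935, 0.0121, 0.0339]
eef_rot: [-3.141, 0.0, 1.473]
force: [1.2, 0.9, -0.4]
grip_width: 0.0157
grip_force: 40.0
```

```bash
python3 -c "
from h import *
feel(5)"
```

```text
t 5.55 pos [0.4938 0.0121 0.0345] F [-0.08  0.3  -0.88] M [-0.025 -0.068 -0.01 ] sd [0.66 0.4  0.35 0.04 0.02 0.01] yaw [ 3.142 -0.     1.473]
```

>>> {"op": "arm_command", "data": {
  "plan": [
    [[0, 0, 2, 0, 0, 0, 1], [0, 0, 4, 0, 0, 0, 1], [0, 0, 6, 0, 0, 0, 1], [0, 0, 6, 0, 0, 0, 1]]
  ]
}}

```text
time_s: 5.95
ee_pos: [0.4936, 0.0121, 0.0281]
eef_rot: [-3.141, 0.0, 1.473]
force: [-1.2, 0.4, -1.0]
grip_width: 0.0162
grip_force: 40.0
```

```bash
python3 -c "
from h import *
feel(4)"
```

```text
t 6.15 pos [0.4938 0.0121 0.0285] F [ 0.22 -0.63 -1.14] M [-0.01  -0.081  0.025] sd [0.44 0.31 0.66 0.02 0.01 0.02] yaw [ 3.141 -0.     1.473]
```

>>> {"op": "arm_command", "data": {
  "plan": [
    [[0, 0, 1, 0, 0, 0, 1], [0, 0, 2, 0, 0, 0, 1], [0, 0, 2, 0, 0, 0, 1]]
  ]
}}

```text
time_s: 6.45
ee_pos: [0.4937, 0.0121, 0.0263]
eef_rot: [-3.141, -0.0, 1.473]
force: [0.6, 0.5, -0.4]
grip_width: 0.0157
grip_force: 40.0
```

```bash
python3 -c "
from h import *
feel(4)"
```

```text
t 6.65 pos [0.4938 0.0121 0.0265] F [-0.15 -0.02 -0.87] M [-0.016 -0.053 -0.019] sd [0.37 0.27 0.37 0.03 0.03 0.02] yaw [3.142 0.    1.473]
```

>>> {"op": "arm_command", "data": {
  "plan": [
    [[0, 0, 0.5, 0, 0, 0, 1], [0, 0, 1, 0, 0, 0, 1], [0, 0, 1, 0, 0, 0, 1]]
  ]
}}

```text
time_s: 6.95
ee_pos: [0.4937, 0.0121, 0.0254]
eef_rot: [-3.141, -0.0, 1.473]
force: [-0.5, 0.0, -1.0]
grip_width: 0.0158
grip_force: 40.0
```

```bash
python3 -c "
from h import *
feel(4)"
```

```text
t 7.15 pos [0.4938 0.0121 0.0255] F [-0.14 -0.06 -0.84] M [-0.035 -0.059 -0.007] sd [0.39 0.47 0.3  0.03 0.04 0.05] yaw [ 3.142 -0.     1.473]
```

>>> {"op": "arm_command", "data": {
  "plan": [
    [[0, 0, 0.5, 0, 0, 0, 1], [0, 0, 1, 0, 0, 0, 1], [0, 0, 1, 0, 0, 0, 1]]
  ]
}}

```text
time_s: 7.45
ee_pos: [0.4937, 0.0121, 0.0244]
eef_rot: [-3.141, 0.0, 1.473]
force: [0.4, 0.3, -1.4]
grip_width: 0.0158
grip_force: 40.0
```

```bash
python3 -c "
from h import *
feel(4)"
```

```text
t 7.65 pos [0.4938 0.0121 0.0245] F [-0.2  -0.01 -0.53] M [-0.035 -0.066 -0.006] sd [0.59 0.36 0.21 0.02 0.03 0.01] yaw [ 3.142 -0.     1.473]
```

>>> {"op": "arm_command", "data": {
  "plan": [
    [[0, 0, 0.5, 0, 0, 0, 1], [0, 0, 1, 0, 0, 0, 1], [0, 0, 1, 0, 0, 0, 1]]
  ]
}}

```text
time_s: 7.95
ee_pos: [0.4937, 0.0121, 0.0234]
eef_rot: [-3.142, -0.0, 1.473]
force: [0.6, 0.6, -1.4]
grip_width: 0.0159
grip_force: 40.0
```

```bash
python3 -c "
from h import *
feel(4)"
```

```text
t 8.15 pos [0.4938 0.0121 0.0235] F [-0.42 -0.24 -1.14] M [-0.014 -0.065  0.031] sd [0.47 0.29 0.23 0.02 0.05 0.02] yaw [3.142 0.    1.473]
```

>>> {"op": "arm_command", "data": {
  "plan": [
    [[0, 0, 0.5, 0, 0, 0, 1], [0, 0, 1, 0, 0, 0, 1], [0, 0, 1, 0, 0, 0, 1]]
  ]
}}

```text
time_s: 8.45
ee_pos: [0.4937, 0.0121, 0.0224]
eef_rot: [-3.141, -0.0, 1.473]
force: [-0.8, 0.9, -1.0]
grip_width: 0.0161
grip_force: 40.0
```

```bash
python3 -c "
from h import *
feel(4)"
```

```text
t 8.65 pos [0.4938 0.0121 0.0225] F [-0.08  0.11 -0.91] M [-0.016 -0.067  0.012] sd [0.78 0.28 0.58 0.01 0.02 0.01] yaw [3.142 0.    1.473]
```

>>> {"op": "arm_command", "data": {
  "plan": [
    [[0, 0, 0.5, 0, 0, 0, 1], [0, 0, 1, 0, 0, 0, 1], [0, 0, 1, 0, 0, 0, 1]]
  ]
}}

```text
time_s: 8.95
ee_pos: [0.4937, 0.0121, 0.0214]
eef_rot: [-3.141, -0.0, 1.473]
force: [-0.7, -0.1, -1.0]
grip_width: 0.0159
grip_force: 40.0
```

```bash
python3 -c "
from h import *
feel(4)"
```

```text
t 9.15 pos [0.4938 0.0121 0.0215] F [-0.07 -0.13 -0.74] M [-0.023 -0.084  0.008] sd [0.46 0.45 0.41 0.03 0.02 0.03] yaw [ 3.142 -0.     1.473]
```

>>> {"op": "arm_command", "data": {
  "plan": [
    [[0, 0, 0.5, 0, 0, 0, 1], [0, 0, 1, 0, 0, 0, 1], [0, 0, 1, 0, 0, 0, 1]]
  ]
}}

```text
time_s: 9.45
ee_pos: [0.4937, 0.0121, 0.0204]
eef_rot: [-3.141, 0.0, 1.473]
force: [-0.8, -0.6, -0.7]
grip_width: 0.0155
grip_force: 40.0
```

```bash
python3 -c "
from h import *
feel(4)"
```

```text
t 9.65 pos [0.4938 0.0121 0.0205] F [ 0.09  0.07 -0.63] M [-0.051 -0.029  0.018] sd [0.63 0.6  0.07 0.03 0.03 0.03] yaw [3.142 0.    1.473]
```

>>> {"op": "arm_command", "data": {
  "plan": [
    [[0, 0, 0.5, 0, 0, 0, 1], [0, 0, 1, 0, 0, 0, 1], [0, 0, 1, 0, 0, 0, 1]]
  ]
}}

```text
time_s: 9.95
ee_pos: [0.4937, 0.0121, 0.0194]
eef_rot: [-3.142, -0.0, 1.473]
force: [-0.7, -0.6, -0.1]
grip_width: 0.0157
grip_force: 40.0
```

```bash
python3 -c "
from h import *
feel(4)"
```

```text
t 10.15 pos [0.4938 0.0121 0.0195] F [-0.38  0.01 -0.39] M [-0.    -0.085 -0.021] sd [0.52 0.15 0.26 0.03 0.02 0.02] yaw [ 3.142 -0.     1.473]
```

>>> {"op": "arm_command", "data": {
  "plan": [
    [[0, 0, 0.5, 0, 0, 0, 1], [0, 0, 0.5, 0, 0, 0, 1]]
  ]
}}

```text
time_s: 10.35
ee_pos: [0.4938, 0.0121, 0.019]
eef_rot: [3.141, -0.0, 1.473]
force: [0.3, -0.2, 0.8]
grip_width: 0.0159
grip_force: 40.0
```

```bash
python3 -c "
from h import *
feel(6)"
```

```text
t 10.65 pos [0.4938 0.0121 0.019 ] F [-0.16 -0.61  1.04] M [ 0.102 -0.08  -0.013] sd [0.24 0.19 0.43 0.03 0.04 0.02] yaw [ 3.141 -0.     1.473]
```

>>> {"op": "arm_command", "data": {
  "plan": [
    [[0, 0, -5, 0, 0, 0, 1], [0, 0, -9.5, 0, 0, 0, 1], [0, 0, -9.5, 0, 0, 0, 1]]
  ]
}}

```text
time_s: 10.95
ee_pos: [0.4941, 0.0121, 0.0292]
eef_rot: [3.141, -0.0, 1.473]
force: [-0.0, -0.2, -1.1]
grip_width: 0.0158
grip_force: 40.0
```

```bash
python3 -c "
from h import *
T=cams.camera_info('top')
g=cv2.cvtColor(np.load('top1.npz')['im'],cv2.COLOR_BGR2GRAY);print(g[230:245,172:185])
for u in (176,177,178): print(onplane(T,u,236,.1215))
# now, a fresh look: ring in top and side images
im,d,_=snap('top');print(cv2.cvtColor(im,cv2.COLOR_BGR2GRAY)[228:246,168:190])
h=cv2.cvtColor(im,cv2.COLOR_BGR2HSV);m=cv2.inRange(h,(8,90,90),(21,255,255))[220:258,120:155];v,u=np.nonzero(m);print(len(u),u.min()+120,u.max()+120,v.min()+220,v.max()+220)
e=cv2.fitEllipse(cv2.convexHull(np.stack([u+120,v+220],1).astype(np.float32)));print(e,onplane(T,*e[0],.004))
feel(3)"
```

```text
[[163 168 164 164 166 165 163 162 161 160 115 110 111]
 [159 162 161 161 164 169 168 163 161 163 120 109 107]
 [160 155 161 164 161 168 165 162 160 129 110 108 111]
 [154 155 161 161 161 166 167 163 158 137 111 111 109]
 [155 157 161 164 164 166 165 162 164 110 111 106 108]
 [163 161 165 163 167 167 168 163 166 117 111 110 112]
 [159 158 162 160 159 180 192 175 169 112 112 111 108]
 [157 160 161 159 145 180 182 202 176 112 111 109 108]
 [158 163 160 161 159 130 105  85  79 111 107 110 109]
 [162 160 164 163 160 161 162 146  94 109 109 109 109]
 [164 157 161 167 163 163 166 164 117 110 107 110 109]
 [160 156 158 163 162 166 166 137 108 109 109 112 112]
 [160 157 155 158 159 161 163 145 111 108 110 107 111]
 [159 159 165 167 158 160 167 114 107 111 111 108 109]
 [161 160 164 162 165 161 166 122 111 109 109 113 111]]
[0.5092352  0.15710827 0.1215    ]
[0.50925619 0.15532363 0.1215    ]
[0.50927718 0.15353886 0.1215    ]
[[107 107 158 164 164 165 163 162 162 162 161 163 160 162 159 157 160 160
  162 163 159 160]
 [106 105 153 156 160 167 166 162 168 164 163 163 161 157 158 161 163 159
  
[... 1107 characters left out ...]
62 161
  158 155 159 154]
 [150 161 159 159 160 157 159 159 159 161 166 165 164 164 163 162 164 163
  161 157 208 205]
 [152 159 159 163 159 156 164 163 160 161 165 166 166 162 162 165 167 167
  165 161 147 115]
 [154 161 162 165 159 160 161 163 159 161 168 166 168 165 162 161 163 163
  163 163 166 170]
 [157 156 158 159 158 157 162 161 159 159 162 164 160 166 167 166 159 157
  160 161 167 168]]
160 124 149 226 251
((136.77835083007812, 238.47459411621094), (24.59991455078125, 25.439558029174805), 60.73120880126953) [0.51938904 0.26597342 0.004     ]
t 11.15 pos [0.4937 0.0121 0.0284] F [-0.54  0.11 -0.43] M [-0.012 -0.078  0.003] sd [0.2  0.17 0.5  0.02 0.01 0.02] yaw [-3.141  0.     1.473]
```

```bash
python3 - <<'E'
from h import *
for n,tcp in(("side",[.4935,.0136,.1119]),("top",[.4935,.0136,.1119])):
    D=np.load(n+"1.npz");i=cams.camera_info(n);d=D["d"];v,u=np.mgrid[0:480:2,0:640:2];v=v.ravel();u=u.ravel()
    W=np.array([depthpt(i,a,b,d[b,a]) if d[b,a]>0 else [9,9,9] for a,b in zip(u,v)])-tcp
    c,s=np.cos(1.473),np.sin(1.473);f=W[:,0]*c+W[:,1]*s;l=W[:,0]*s-W[:,1]*c
    k=(abs(f)<.16)&(abs(l)<.25)&(W[:,2]>.0)
    for z0 in np.arange(.0,.5,.03):
        q=k&(W[:,2]>=z0)&(W[:,2]<z0+.03)
        if q.sum()>3: print(n,"dz %.2f"%z0,q.sum(),"f",np.round([f[q].min(),f[q].max()],3),"lat",np.round([l[q].min(),l[q].max()],3))
E
```

```text
side dz 0.00 89 f [-0.078  0.033] lat [-0.022  0.014]
side dz 0.03 44 f [-0.075  0.022] lat [-0.022  0.015]
side dz 0.06 37 f [-0.017  0.004] lat [-0.023  0.015]
side dz 0.09 143 f [-0.04   0.025] lat [-0.082  0.076]
side dz 0.12 332 f [-0.041  0.03 ] lat [-0.09   0.086]
side dz 0.15 84 f [-0.038  0.017] lat [-0.042  0.016]
side dz 0.18 137 f [-0.042  0.021] lat [-0.043  0.035]
side dz 0.21 76 f [-0.063 -0.008] lat [-0.035  0.03 ]
side dz 0.24 167 f [-0.066 -0.053] lat [-0.076  0.039]
side dz 0.27 341 f [-0.066  0.042] lat [-0.153  0.039]
side dz 0.30 467 f [-0.068  0.05 ] lat [-0.193  0.025]
side dz 0.33 383 f [-0.075  0.051] lat [-0.233 -0.038]
side dz 0.36 452 f [-0.085  0.017] lat [-0.25  -0.068]
side dz 0.39 396 f [-0.086 -0.003] lat [-0.249 -0.106]
side dz 0.42 277 f [-0.086  0.001] lat [-0.25  -0.149]
side dz 0.45 4 f [-0.085 -0.083] lat [-0.249 -0.237]
top dz 0.00 34 f [-0.073  0.141] lat [-0.008  0.008]
top dz 0.03 14 f [-0.069 -0.045] lat [-0.005  0.008]
top dz 0.12 154 f [-0.034  0.034] lat [0.065 0.089]
top dz 0.18 62 f [-0.027  0.033] lat [-0.039 -0.028]
top dz 0.21 19 f [-0.018  0.012] lat [-0.034 -0.029]
top dz 0.24 14 f [-0.062  0.039] lat [-0.054 -0.014]
top dz 0.27 467 f [-0.062  0.054] lat [-0.078  0.04 ]
top dz 0.30 927 f [-0.065  0.058] lat [-0.11  0.03]
top dz 0.33 585 f [-0.068  0.052] lat [-0.149 -0.027]
top dz 0.36 920 f [-0.08  0.05] lat [-0.225 -0.06 ]
top dz 0.39 1205 f [-0.081  0.056] lat [-0.248 -0.1  ]
top dz 0.42 1899 f [-0.082  0.057] lat [-0.249 -0.14 ]
top dz 0.45 2096 f [-0.082  0.055] lat [-0.25  -0.185]
top dz 0.48 602 f [-0.066  0.037] lat [-0.25  -0.229]
```

>>> {"op": "arm_command", "data": {
  "plan": [
    [[12, 0, 0, 0, 0, 0, 1], [30, 0, 0, 0, 0, 0, 1], [50, 0, 0, 0, 0, 0, 1], [70, -1, 0, 0, 0, 0, 1], [90, -1, 0, 0, 0, 0, 1], [105, -1, 0, 0, 0, 0, 1], [114, -1, 0, 0, 0, 0, 1], [114, -1, 0, 0, 0, 0, 1], [114, -1, 0, 0, 0, 0, 1]]
  ]
}}

```text
time_s: 12.05
ee_pos: [0.5038, 0.1254, 0.0283]
eef_rot: [-3.141, 0.0, 1.473]
force: [-0.5, -0.2, -1.1]
grip_width: 0.016
grip_force: 40.0
```

```bash
python3 -c "
from h import *
feel(3)
im,d,_=snap('top');a=im[160:310,60:260];cv2.imwrite('pics/top2.png',cv2.resize(a,None,fx=4,fy=4,interpolation=cv2.INTER_CUBIC))"
```

```text
t 12.2 pos [0.5039 0.1251 0.0284] F [-0.07  0.03 -0.53] M [-0.021 -0.093 -0.01 ] sd [0.62 0.59 0.43 0.01 0.02 0.01] yaw [-3.141  0.     1.472]
```

View pics/top2.png

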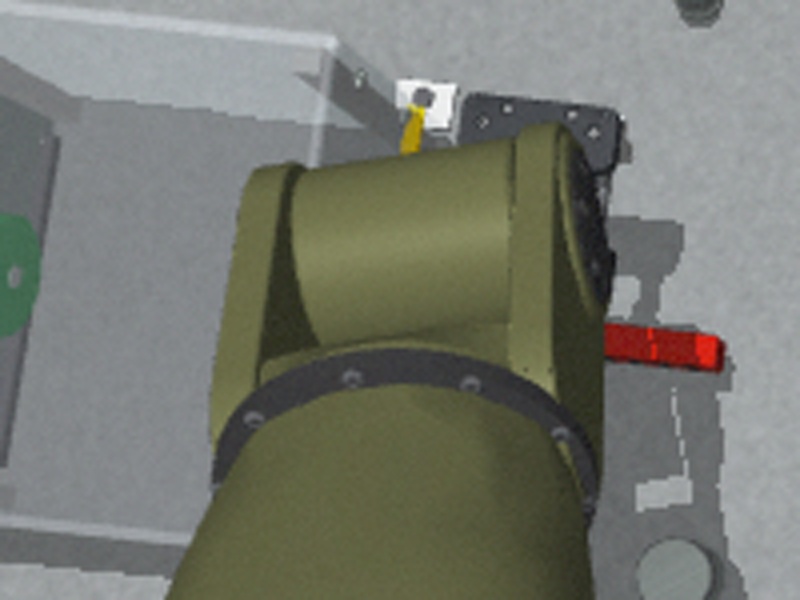

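>>> {"op": "arm_command", "data": {
  "plan": [
    [[0, 0, 2, 0, 0, 0, 1], [0, 0, 4, 0, 0, 0, 1], [0, 0, 5.5, 0, 0, 0, 1], [0, 0, 5.5, 0, 0, 0, 1]]
  ]
}}

```text
time_s: 12.65
ee_pos: [0.5038, 0.1256, 0.0226]
eef_rot: [-3.141, 0.0, 1.473]
force: [0.0, 1.0, -1.3]
grip_width: 0.016
grip_force: 40.0
```

```bash
python3 -c "
from h import *
feel(4)"
```

```text
t 12.85 pos [0.504  0.1257 0.023 ] F [ 0.12 -0.   -1.2 ] M [-0.018 -0.081 -0.022] sd [0.23 0.25 0.53 0.02 0.02 0.01] yaw [ 3.142 -0.     1.473]
```

>>> {"op": "arm_command", "data": {
  "plan": [
    [[0, 0, 1.5, 0, 0, 0, 1], [0, 0, 2.5, 0, 0, 0, 1], [-4, 0, 2.5, 0, 0, 0, 1], [-12, 0, 2.5, 0, 0, 0, 1], [-20, 0, 2.5, 0, 0, 0, 1], [-28, 0, 2.5, 0, 0, 0, 1], [-36, 0, 2.5, 0, 0, 0, 1], [-44, 0, 2.5, 0, 0, 0, 1], [-52, 0, 2.5, 0, 0, 0, 1], [-60, 0, 2.5, 0, 0, 0, 1], [-66, 0, 2.5, 0, 0, 0, 1], [-70, 0, 2.5, 0, 0, 0, 1]]
  ]
}}

```text
time_s: 14.05
ee_pos: [0.497, 0.0554, 0.0205]
eef_rot: [-3.142, -0.0, 1.472]
force: [0.2, 0.5, -1.6]
grip_width: 0.0156
grip_force: 40.0
```

```bash
python3 -c "
from h import *
feel(4)
for n in('side','top'):
    im,d,i=snap(n);h=cv2.cvtColor(im,cv2.COLOR_BGR2HSV);m=cv2.inRange(h,(8,90,90),(21,255,255));u,v=proj(i,[.51,.21,0]).astype(int)
    y,x=np.nonzero(m[v-60:v+60,u-60:u+60]);print(n,len(x),(x.min()+u-60,x.max()+u-60,y.min()+v-60,y.max()+v-60) if len(x) else 0)
    cv2.imwrite(f'pics/{n}3.png',im)"
```

```text
t 14.25 pos [0.4971 0.056  0.0204] F [-0.14  0.16 -0.58] M [-0.052 -0.075 -0.004] sd [0.24 0.63 0.49 0.04 0.03 0.05] yaw [-3.142 -0.     1.473]
side 124 (np.int64(243), np.int64(313), np.int64(173), np.int64(203))
top 77 (np.int64(149), np.int64(167), np.int64(229), np.int64(253))
```

>>> {"op": "arm_command", "data": {
  "plan": [
    [[-4, 0, 0, 0, 0, 0, 1], [-12, 0, 0, 0, 0, 0, 1], [-24, 0, 0, 0, 0, 0, 1], [-36, 0, 0, 0, 0, 0, 1], [-48, 0, 0, 0, 0, 0, 1], [-60, 0, 0, 0, 0, 0, 1], [-72, 0, 0, 0, 0, 0, 1], [-84, 0, 0, 0, 0, 0, 1], [-96, 0, 0, 0, 0, 0, 1], [-108, 0, 0, 0, 0, 0, 1], [-116, 0, 0, 0, 0, 0, 1], [-120, 0, 0, 0, 0, 0, 1]]
  ]
}}

```text
time_s: 15.55
ee_pos: [0.4852, -0.0642, 0.0204]
eef_rot: [-3.142, -0.0, 1.472]
force: [0.4, 0.6, -1.5]
grip_width: 0.0154
grip_force: 40.0
```

```bash
python3 -c "
from h import *
feel(3)
im,d,i=snap('top');a=im[180:330,140:340];cv2.imwrite('pics/top4.png',cv2.resize(a,None,fx=4,fy=4,interpolation=cv2.INTER_CUBIC))"
```

```text
t 15.7 pos [ 0.4853 -0.0635  0.0204] F [-0.19 -0.53 -0.79] M [ 0.007 -0.072  0.008] sd [0.32 0.77 0.91 0.04 0.   0.02] yaw [-3.142 -0.     1.473]
```

View pics/top4.png

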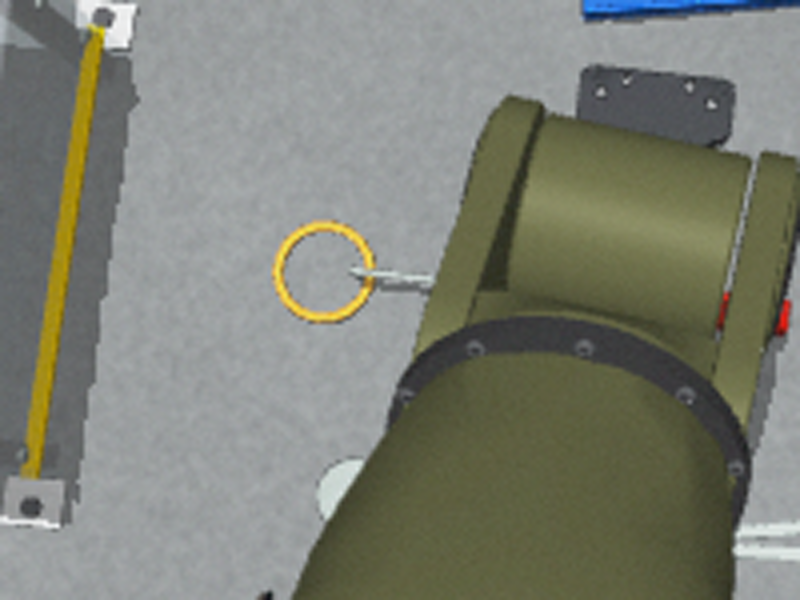

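The ring is caught and fully out at about px (221,248), with the hook inside it on the rest side. Next I'll free the hook and take the pick back.

>>> {"op": "arm_command", "data": {
  "plan": [
    [[5, 0, 0, 0, 0, 0, 1], [5, 0, -10, 0, 0, 0, 1], [5, 0, -45, 0, 0, 0, 1], [5, 0, -80, 0, 0, 0, 1], [-10, 0, -92, 0, 0, -0.03, 1], [-45, 2, -92, 0, 0, -0.08, 1], [-85, 4, -92, 0, 0, -0.14, 1], [-125, 6, -92, 0, 0, -0.2, 1], [-165, 8, -92, 0, 0, -0.26, 1], [-195, 9, -92, 0, 0, -0.3, 1], [-208, 10, -92, 0, 0, -0.312, 1], [-208, 10, -92, 0, 0, -0.312, 1]]
  ]
}}

```text
time_s: 16.95
ee_pos: [0.4748, -0.2726, 0.113]
eef_rot: [3.141, 0.0, 1.783]
force: [0.1, 0.5, -1.3]
grip_width: 0.0157
grip_force: 40.0
```

```bash
python3 -c "
from h import *
feel(2)
go([.4746,-.2715,.0535],1.785)
i=cams.camera_info('top');im,d,_=snap('top');h=cv2.cvtColor(im,cv2.COLOR_BGR2HSV);m=cv2.inRange(h,(8,90,90),(24,255,255))[225:275,195:250];v,u=np.nonzero(m)
e=cv2.fitEllipse(cv2.convexHull(np.stack([u+195,v+225],1).astype(np.float32)));print(e,onplane(i,*e[0],.0045))
s=cams.camera_info('side');im,d,_=snap('side');cv2.imwrite('pics/side5.png',im);h=cv2.cvtColor(im,cv2.COLOR_BGR2HSV);x,y=proj(s,onplane(i,*e[0],.005)).astype(int)
m=cv2.inRange(h,(8,90,90),(24,255,255))[y-20:y+20,x-30:x+30];v,u=np.nonzero(m);print(len(u))
e2=cv2.fitEllipse(cv2.convexHull(np.stack([u+x-30,v+y-20],1).astype(np.float32)));print(e2,onplane(s,*e2[0],.0045),tri(i,e[0],s,e2[0]))"
```

```text
t 17.05 pos [ 0.475  -0.2707  0.1128] F [-0.39  0.58 -1.06] M [-0.057 -0.108  0.005] sd [0.31 0.08 0.15 0.   0.02 0.01] yaw [ 3.142 -0.     1.784]
t 17.05 pos [ 0.475  -0.2707  0.1128] rot [ 3.1415e+00 -2.0000e-04  1.7845e+00] F [-0.08  0.5  -1.2 ] M [-0.054 -0.084 -0.002] w 0.0155 g 40.0
  shift [-0.7 -0.5 59.3] rv [ 0.    -0.    -0.001]
((220.6136016845703, 247.4998016357422), (24.91886329650879, 25.786008834838867), 49.23435592651367) [0.50292214 0.09672268 0.0045    ]
28
((312.6512145996094, 233.5988006591797), (8.665833473205566, 11.089678764343262), 13.136988639831543) [0.54649736 0.02418241 0.0045    ] (array([ 0.53763065,  0.09878158, -0.04551535]), np.float64(0.05912822455292475))
```

>>> {"op": "arm_command", "data": {
  "plan": [
    [[-1, 0, 25, 0, 0, 0, 1], [-1, 0, 45, 0, 0, 0, 1], [-1, 0, 54, 0, 0, 0, 1], [-1, 0, 59.5, 0, 0, 0, 1], [-1, 0, 59.5, 0, 0, 0, 1], [-1, 0, 59.5, 0, 0, 0, 1]]
  ]
}}

```text
time_s: 17.75
ee_pos: [0.4755, -0.2724, 0.0537]
eef_rot: [3.141, 0.001, 1.785]
force: [-0.7, 0.8, -1.2]
grip_width: 0.0157
grip_force: 40.0
```

```bash
python3 -c "
from h import *
feel(2)"
```

```text
t 17.85 pos [ 0.4755 -0.2725  0.0536] F [ 0.03 -0.21 -0.56] M [-0.005 -0.087  0.057] sd [0.05 0.43 0.03 0.02 0.   0.01] yaw [3.141e+00 1.000e-03 1.785e+00]
```

>>> {"op": "arm_command", "data": {
  "plan": [
    [[0, 0, 0.8, 0, 0, 0, 1], [0, 0, 0.8, 0, 0, 0, -1], [0, 0, 0.8, 0, 0, 0, -1], [0, 0, 0.8, 0, 0, 0, -1], [0, 0, 0.8, 0, 0, 0, -1], [0, 0, 0.8, 0, 0, 0, -1], [0, 0, 0.8, 0, 0, 0, -1], [0, 0, -30, 0, 0, 0, -1], [0, 0, -75, 0, 0, 0, -1], [0, 0, -100, 0, 0, 0, -1], [0, 0, -100, 0, 0, 0, -1]]
  ]
}}

```text
time_s: 18.95
ee_pos: [0.4764, -0.2732, 0.1567]
eef_rot: [3.137, 0.004, 1.785]
force: [0.7, -0.1, -1.1]
grip_width: 0.0917
grip_force: 0.0
```

```bash
python3 -c "
from h import *
go([.503,.0967,.06],1.473)
im,d,i=snap('side');a=im[250:360,230:390];cv2.imwrite('pics/side6.png',cv2.resize(a,None,fx=4,fy=4,interpolation=cv2.INTER_CUBIC))"
```

```text
t 18.95 pos [ 0.4764 -0.2732  0.1567] rot [3.1373 0.0044 1.7848] F [ 0.65 -0.09 -1.05] M [-0.013 -0.101 -0.044] w 0.0917 g 0.0
  shift [356.2 104.1  95.6] rv [0.005 0.004 0.312]
```

View pics/side6.png

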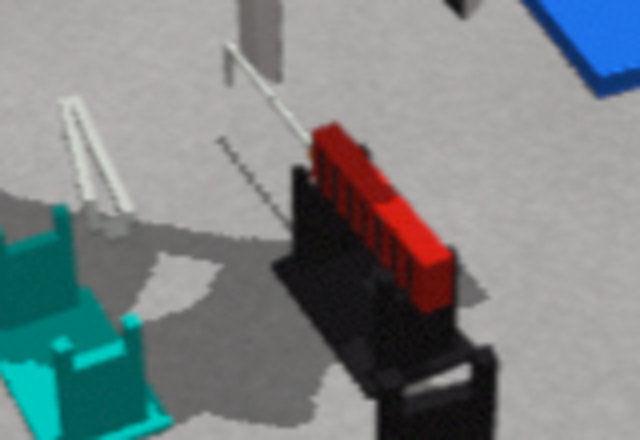

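The pick sits in both notches of its rest, as before. Now I'll fetch the ring.

>>> {"op": "arm_command", "data": {
  "plan": [
    [[356, 104, 0, 0.004, 0.004, 0.312, -1], [356, 104, 0, 0.004, 0.004, 0.312, -1], [356, 104, 0, 0.004, 0.004, 0.312, -1], [356, 104, 0, 0.004, 0.004, 0.312, -1], [356, 104, 0, 0.004, 0.004, 0.312, -1], [356, 104, 0, 0.004, 0.004, 0.312, -1], [356, 104, 0, 0.004, 0.004, 0.312, -1], [356, 104, 0, 0.004, 0.004, 0.312, -1], [356, 104, 60, 0.004, 0.004, 0.312, -1], [356, 104, 95, 0.004, 0.004, 0.312, -1], [356, 104, 95, 0.004, 0.004, 0.312, -1], [356, 104, 95, 0.004, 0.004, 0.312, -1]]
  ]
}}

```text
time_s: 20.2
ee_pos: [0.5009, 0.0975, 0.058]
eef_rot: [-3.135, -0.003, 1.473]
force: [0.0, 0.0, 0.7]
grip_width: 0.094
grip_force: 0.0
```

```bash
python3 -c "
from h import *
im,d,s=snap('side')
go([.503,.0967,.002],1.473)
h=cv2.cvtColor(im,cv2.COLOR_BGR2HSV);x,y=proj(s,[.503,.0967,.0045]).astype(int);print(x,y)
m=cv2.inRange(h,(8,90,90),(24,255,255))[y-18:y+18,x-25:x+25];v,u=np.nonzero(m);print(len(u),u.min()+x-25,u.max()+x-25,v.min()+y-18,v.max()+y-18)
e2=cv2.fitEllipse(cv2.convexHull(np.stack([u+x-25,v+y-18],1).astype(np.float32)));print(e2,onplane(s,*e2[0],.0045),tri(cams.camera_info('top'),(220.6,247.5),s,e2[0]))"
```

```text
t 20.25 pos [0.5019 0.0975 0.0593] rot [-3.1381 -0.0035  1.4725] F [-0.33  1.25 -0.13] M [-0.083 -0.108  0.013] w 0.0941 g 0.0
  shift [-0.9  1.4 57.3] rv [-0.004 -0.004 -0.001]
287 220
125 276 296 216 228
((286.03466796875, 222.10191345214844), (12.67807388305664, 20.90983772277832), 87.8840560913086) [0.49825712 0.0914802  0.0045    ] (array([5.01597104e-01, 9.77680192e-02, 2.56966823e-04]), np.float64(0.0036634675851781526))
```

>>> {"op": "arm_command", "data": {
  "plan": [
    [[-1, 1, 30, -0.004, -0.004, 0, -1], [-1, 1, 48, -0.004, -0.004, 0, -1], [-1, 1, 54, -0.004, -0.004, 0, -1], [-1, 1, 56, -0.004, -0.004, 0, -1], [-1, 1, 56.5, -0.004, -0.004, 0, -1], [-1, 1, 56.5, -0.004, -0.004, 0, -1]]
  ],
  "squeeze": 15
}}

```text
time_s: 20.85
ee_pos: [0.5026, 0.0968, 0.0027]
eef_rot: [3.14, 0.0, 1.473]
force: [0.4, -0.9, -0.7]
grip_width: 0.0939
grip_force: 0.0
```

```bash
python3 -c "
from h import *
feel(2)
go([.502,.0967,.002],1.473)"
```

```text
t 20.95 pos [0.5023 0.0967 0.0023] F [-0.49  0.26 -0.4 ] M [-0.029 -0.083  0.011] sd [0.14 0.17 0.16 0.01 0.03 0.01] yaw [3.141 0.    1.473]
t 20.95 pos [0.5023 0.0967 0.0023] rot [3.1408e+00 4.0000e-04 1.4728e+00] F [-0.63  0.43 -0.56] M [-0.021 -0.054  0.023] w 0.094 g 0.0
  shift [-0.1 -0.3  0.3] rv [ 0.001  0.    -0.   ]
```

>>> {"op": "arm_command", "data": {
  "plan": [
    [[0, 0, 0.8, 0, 0, 0, 1], [0, 0, 0.8, 0, 0, 0, 1], [0, 0, 0.8, 0, 0, 0, 1], [0, 0, 0.8, 0, 0, 0, 1], [0, 0, 0.8, 0, 0, 0, 1], [0, 0, 0.8, 0, 0, 0, 1], [0, 0, 0.8, 0, 0, 0, 1], [0, 0, 0.8, 0, 0, 0, 1], [0, 0, 0.8, 0, 0, 0, 1], [0, 0, 0.8, 0, 0, 0, 1]]
  ],
  "squeeze": 15
}}

```text
time_s: 21.95
ee_pos: [0.5018, 0.0967, 0.0006]
eef_rot: [-3.141, 0.001, 1.473]
force: [-0.0, 0.1, -0.0]
grip_width: 0.051
grip_force: 15.0
```

```bash
python3 -c "
from h import *
feel(2)
go([.6895,-.0925,.1],.08)"
```

```text
t 22.05 pos [0.5019 0.0967 0.0007] F [-0.2   0.14 -1.04] M [-0.029 -0.073  0.03 ] sd [0.14 0.42 0.34 0.02 0.   0.03] yaw [-3.141e+00  1.000e-03  1.473e+00]
t 22.05 pos [0.5019 0.0967 0.0007] rot [-3.1411e+00  7.0000e-04  1.4728e+00] F [-0.34 -0.28 -1.38] M [-0.052 -0.074  0.003] w 0.0507 g 15.0
  shift [-170.   205.2  -99.3] rv [0.000e+00 1.000e-03 1.393e+00]
```

>>> {"op": "arm_command", "data": {
  "plan": [
    [[0, 0, -20, 0, 0, 0, 1], [0, 0, -60, 0, 0, 0, 1], [0, 0, -99, 0, 0, 0, 1], [-40, 48, -99, 0, 0, 0.14, 1], [-80, 95, -99, 0, 0, 0.28, 1], [-120, 145, -99, 0, 0, 0.42, 1], [-150, 180, -99, 0, 0, 0.56, 1], [-170, 205, -99, 0, 0, 0.7, 1], [-170, 205, -99, 0, 0, 0.84, 1], [-170, 205, -99, 0, 0, 0.98, 1], [-170, 205, -99, 0, 0, 1.12, 1], [-170, 205, -99, 0, 0, 1.26, 1]]
  ]
}}

```text
time_s: 23.25
ee_pos: [0.6891, -0.0927, 0.0991]
eef_rot: [3.141, 0.001, 0.207]
force: [-0.6, 0.1, 0.2]
grip_width: 0.0508
grip_force: 15.0
```

```bash
python3 -c "
from h import *
go([.689,-.0925,.006],.09)
im,d,i=snap('side');a=im[130:280,300:500];cv2.imwrite('pics/side7.png',cv2.resize(a,None,fx=4,fy=4,interpolation=cv2.INTER_CUBIC))"
```

```text
t 23.25 pos [ 0.6891 -0.0927  0.0991] rot [3.1414e+00 1.5000e-03 2.0670e-01] F [-0.6   0.15  0.15] M [ 0.01  -0.012  0.002] w 0.0508 g 15.0
  shift [ 0.  -0.2 93.1] rv [0.    0.001 0.117]
```

View pics/side7.png

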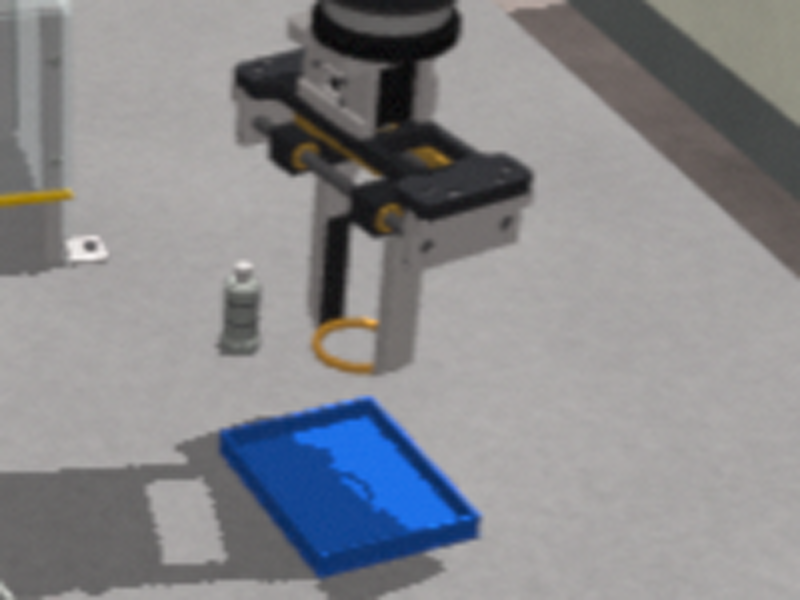

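The ring hangs level between the fingers, over the tray. I'll lower it, let go and retreat.

>>> {"op": "arm_command", "data": {
  "plan": [
    [[0, 0, 20, 0, 0, 0.117, 1], [0, 0, 50, 0, 0, 0.117, 1], [0, 0, 78, 0, 0, 0.117, 1], [0, 0, 90, 0, 0, 0.117, 1], [0, 0, 94, 0, 0, 0.117, 1], [0, 0, 94.5, 0, 0, 0.117, 1], [0, 0, 94.5, 0, 0, 0.117, 1]]
  ]
}}

```text
time_s: 24.0
ee_pos: [0.6899, -0.0927, 0.0066]
eef_rot: [3.14, -0.001, 0.096]
force: [-0.3, 0.8, 0.1]
grip_width: 0.0505
grip_force: 15.0
```

```bash
python3 -c "
from h import *
feel(2)"
```

```text
t 24.1 pos [ 0.6898 -0.0927  0.0065] F [-0.02  0.1  -0.21] M [0.04  0.002 0.004] sd [0.16 0.67 0.02 0.02 0.   0.01] yaw [ 3.141e+00 -1.000e-03  9.600e-02]
```

>>> {"op": "arm_command", "data": {
  "plan": [
    [[0, 0, 1, 0, 0, 0, 1], [0, 0, 2, 0, 0, 0, 1], [0, 0, 2, 0, 0, 0, 1], [0, 0, 2, 0, 0, 0, -0.5], [0, 0, 2, 0, 0, 0, -0.5], [0, 0, 2, 0, 0, 0, -0.5], [0, 0, 2, 0, 0, 0, -0.5], [0, 0, 2, 0, 0, 0, -0.5], [0, 0, -20, 0, 0, 0, -0.5], [0, 0, -60, 0, 0, 0, -0.5], [0, 0, -105, 0, 0, 0, -0.5], [0, 0, -150, 0, 0, 0, -0.5]]
  ]
}}

```text
time_s: 25.3
ee_pos: [0.6888, -0.092, 0.1561]
eef_rot: [-3.141, 0.002, 0.096]
force: [0.1, -0.7, -0.0]
grip_width: 0.0707
grip_force: 0.0
```

```bash
python3 -c "
from h import *
go([.6,-.0925,.2],.09)"
```

```text
t 25.3 pos [ 0.6888 -0.092   0.1561] rot [-3.1413e+00  2.1000e-03  9.6100e-02] F [ 0.13 -0.74 -0.02] M [ 0.026 -0.025  0.062] w 0.0707 g 0.0
  shift [-88.5  -8.  -43.7] rv [-0.     0.002  0.006]
```

>>> {"op": "arm_command", "data": {
  "plan": [
    [[0, 60, -40, 0, 0, 0, -0.5], [0, 120, -60, 0, 0, 0, -0.5], [0, 160, -60, 0, 0, 0, -0.5], [0, 160, -60, 0, 0, 0, -0.5], [0, 160, -60, 0, 0, 0, -0.5], [0, 160, -60, 0, 0, 0, -0.5]]
  ]
}}

```text
time_s: 25.9
ee_pos: [0.7045, -0.2512, 0.2142]
eef_rot: [-3.141, 0.002, 0.096]
force: [0.6, 0.1, -1.1]
grip_width: 0.0706
grip_force: 0.0
```

```bash
python3 -c "
from h import *
im,d,i=snap('side');cv2.imwrite('pics/side8.png',im);T=cams.camera_info('top');im,d,_=snap('top');cv2.imwrite('pics/top8.png',im);h=cv2.cvtColor(im,cv2.COLOR_BGR2HSV);m=cv2.inRange(h,(8,90,90),(24,255,255))[125:195,275:360];v,u=np.nonzero(m)
if len(u)>20:
    e=cv2.fitEllipse(cv2.convexHull(np.stack([u+275,v+125],1).astype(np.float32)));print(len(u),e,onplane(T,*e[0],.007))"
```

```text
72 ((315.5125427246094, 158.1220245361328), (23.679807662963867, 24.073890686035156), 82.96411895751953) [ 0.69059069 -0.09289367  0.007     ]
```

View pics/side8.png

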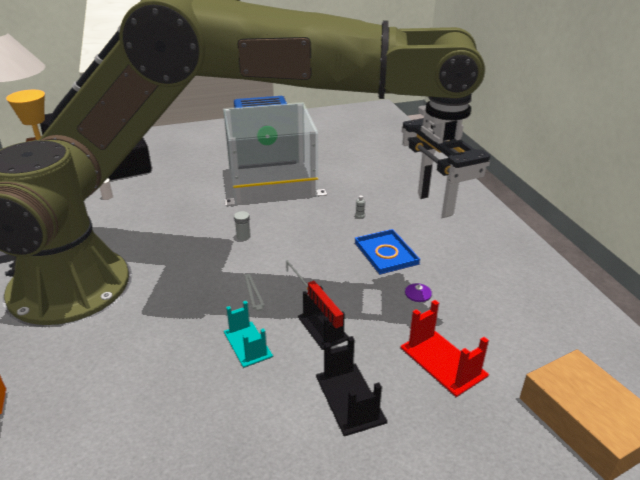

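The ring lies flat in the middle of the tray at (387,251), and the pick is in its rest at (325,306). The bystanders stand as before and the gripper is clear.

```bash
python3 -c "
from h import *
print(ctrl.hand_in())"
```

```text
the job is handed in; nothing more can be done
None
```

I drew the ring out from under the guard with the pick, put the pick back on its rest and set the ring flat in the middle of the blue tray. The last pictures showed the bystanders where they stood. I handed the job in at about 26 s of the 72 s allowed; no verdict came back.

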